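Refit the volume knob of the headphone amplifier

ROBOT

A 6-joint arm with a two-finger parallel gripper is mounted at the origin on a cart in front of the work surface, level with it; the furniture and walls round the work are solid. World frame = base frame: x ahead of the robot, y to its left, z up, the work surface at z = 0. Lengths are in m, angles in rad, forces in N, time in s.
With the tool pointing down it reaches from about 0.225 to 0.875 m from the base axis. Payload 3.4 kg.
Tool frame: the origin (TCP) lies at the very end of the fingers, on their centre line; the grasp point (between the pads) lies 19 mm behind it (grip_depth is the distance from the TCP to the grasp point, in m); x points along the fingers, z is the direction in which the jaws open and shut, and the axes are right-handed (so a half turn about x gives the same grasp; the last joint's range is limited). The gripper opens to 85 mm and grips with 20 to 120 N. Pads are 22 mm wide; open, the fingers measure 114 mm over their backs; the gripper's body (76 mm by 85 mm) begins 54 mm behind the grasp point. The pads swing forward as they close: fully open they stand 13 mm farther back than shut.
Start: joints at [-1.426, 0.276, 1.505, -0, 1.361, -0.121], TCP at [0.151, -0.555, 0.231] pointing down, gripper open.
Joint ranges: [-2.89, 2.89], [-0.75, 2.08], [0.22, 2.7], [-1.18, 4.32], [0.11, 2.71], [-2.7, 2.7]. Speed limits (rad/s): [2.57, 2.57, 3.14, 3.14, 3.14, 3.14].

INTERFACE

Orientations are given as a unit quaternion [w, x, y, z].
In Python, from rig import get_state, get_image, sign_off, grip_depth gives the robot as it stands. The module is installed in compiled form; this text tells all that it offers.
- The arm moves only by the tool arm_command, never from a script. Its argument "series" is a list of rows, each an object with "dp": the shift along the tool's x, y, z scaled (see below), a list of three; "angular": the turn, a rotation vector about the tool's x, y, z scaled (see below), a list of three; "gripper": the finger opening in mm, from 0 to 85.4. A call has exactly 8 rows; each row shifts and turns the pose as measured when the row begins, along the tool's axes as they then stand; what a row does not reach is not made up. The controller multiplies each number of a shift by 0.12 m and each number of a turn by 90 degrees. A row lasts 1/8 s, in which the tool goes at most 62.5 mm and 10.7 degrees, less where a joint would pass 70% of its speed; a pose out of reach is approached as far as the arm can. A call with a number of a shift or a turn outside -1 to 1 is refused whole. A call with a gripper value outside its range is refused whole. The fingers move at their own pace and stop on an object; "grip_force" is the grip in N (left out, the last holds). Time passes only in rows, so rows that do not move let the fingers close, or fill a call up. It gives the time, the measured TCP pose, the force and the opening at its end, in the units of the state.
- get_state(): the state, without advancing time (a new reading comes with each control period).
- get_image(name): name is "scene" or "top" or "wrist"; returns a dict with "image" (400x640x3 uint8, blue, green, red), "depth" (400x640 float32, m along the optical axis (not along the pixel's ray), 0 where there is no reading), "mtx" (3x3 intrinsics, pixels), "view" (4x4, takes a point from world to camera coordinates); the wrist camera has in their place "mount" (4x4, takes a point from camera to tool coordinates, whose origin is the TCP and whose axes are the tool frame's). Camera axes: x right, y up, looking along -z (the intrinsics and any distortion apply to the point x, -y, -z); pixel columns grow to the right and rows downward; lengths in m; the calibration is good to about 2 mm. A picture is of the moment at which its call begins: read the wrist's pose just before it.
- sign_off(): hands the job in, once; it reports no verdict.
The state is a dict: "clock": time; "qpos": joint angles; "qd": joint speeds; "effort": joint torques, N m; "position": TCP position; "ee_rot": TCP orientation; "contact_force": force on the tool from outside, world axes, zero at the start; "moment": the same for the moment, N m; "width": finger opening in m.
Only numpy, scipy, OpenCV 4.12 (cv2) and the standard library are available. Lean on these libraries where they do the work, as an engineer would, in place of code of your own. Each camera call takes 0.05 s, during which the arm holds its last target. There are 200 camera calls.

TASK

The volume knob has come off the headphone amplifier. Put it back on its keyed shaft, feeling gently for the position in which its notch slips over the key so that nothing is forced, push it fully home, and leave the volume turned down with the knob's line pointing at the red dot. Do not knock the mug over or push it about.

Things in the scene. Friction and masses are not known exactly. Their poses are not given: they have to be found in the camera images.
- amp: Headphone amplifier: black box with a silver top plate, 110 mm (x) by 160 mm (y); the level top plate is 48 mm above the desk. It stands fast. Origin: centre of its underside; x to its back, y to its left, z up. The volume shaft stands upright on the plate, 25 mm left (+y) of the centre, in a ring of dots. Three low keys (3 mm high) lie 65 mm and more to the right of the shaft.
- seat (a point): Point on the shaft's axis near its foot, 3 mm above the top plate and 51 mm above the desk; axes as the amplifier's. The centre of the knob's underside lies here when the knob is fully home: it then sits on a steel spring washer (20 mm across) round the shaft's foot, whose top is at this height and which gives up to 2 mm (about 9 N) when pushed and comes back.
- shaft_tip (a point): Centre of the shaft's top, 16 mm above point seat. Round steel shaft, 10 mm across, tip chamfered 1.2 mm, with one square-topped brass key rib on its side, 3 mm wide, reaching 10 mm off the axis and up to 10 mm above seat. It turns with a light drag (0.05 N m). It was left turned up: a knob fitted on it would have its line 0.25 to 1.75 rad clockwise (from above) of the red dot; this angle is not measured.
- off_mark (a point): Point 19 mm from the shaft's axis towards the large red dot (volume off, at seven o'clock: 150 degrees anticlockwise from the amplifier's x axis, seen from above), at the height of point seat. Site pointer lies here when the knob is home and turned down. Volume turns down anticlockwise; the shaft's hard stop is 0.15 rad beyond the dot, the other one 5.25 rad clockwise of it.
- knob: Loose round aluminium knob, 44 mm across, 30 mm high, about 70 g, standing on the desk on its underside. Origin: centre of its underside; z up, x towards its black pointer line. Grasp it across 44 mm from above, at any angle; the top 12 mm are full width, below that up to 1.5 mm less a side.
- pointer (a point): Point in the plane of the knob's underside, 19 mm from its axis beneath the pointer line. The knob's bore, open below: 11.2 mm across, 18 mm deep, with one notch 4.4 mm wide for the key on the line's side. The round bore goes over the shaft's tip at any angle; notch and key not matched, the knob rests on the key 10 mm above home; matched within about 0.07 rad it slips down.
- mug: White mug, 92 mm across, 95 mm high, standing on the desk to the left of and behind the amplifier. Origin: centre of its underside.
There are look-alikes about, which are no part of the job. Several things look just like the knob: the one meant starts farthest from the robot's base.

How it is judged:
By the outcome, as a careful person would: the job done as asked, in the order asked, and still so for the second after the job is handed in, with the robot touching nothing.
It also fails if it takes over 58 s, if anything falls off the work surface, if the arm or the gripper's body presses on something with over 40 N, if the wrist force passes 120 N, or if a joint passes its speed limit or range.

## Working session

There is one attempt and no reset: what is moved stays moved. The work goes in short steps, Python scripts to look and compute and a tool call to move; the robot and the scene stay as the last step left them, time stands still between calls to the robot, and variables do not carry over. Pictures are saved under pics/ and viewed, about 8 in all and at most 12, crops included, and the job is handed in when it is done.

Besides the shell and the picture viewer there is one more tool, called as name(argument=value, ...) on one line, values as JSON. arm_command: Moves the arm, as the interface text tells. Its arguments: {"type":"object","properties":{"series":{"type":"array","items":{"type":"object","properties":{"dp":{"type":"array","items":{"type":"number"}},"angular":{"type":"array","items":{"type":"number"}},"gripper":{"type":"number"}}}},"grip_force":{"type":"number"}},"required":["series"]}

```bash
mkdir -p pics
cat > h.py <<'E'
import numpy as np, cv2
from rig import get_state, get_image, sign_off, grip_depth
from scipy.spatial.transform import Rotation as R
def Rt(s):
    q=s['ee_rot']; return R.from_quat([q[1],q[2],q[3],q[0]]).as_matrix()
def cam2world(d,s=None):
    if 'view' in d: return np.linalg.inv(d['view'])
    T=np.eye(4); T[:3,:3]=Rt(s); T[:3,3]=s['position']; return T@d['mount']
def ray(d,C,u,v):
    k=np.linalg.inv(d['mtx'])@np.array([u,v,1.]); k=np.array([k[0],-k[1],-k[2]])
    return C[:3,3],C[:3,:3]@k
def atz(d,C,u,v,z):
    o,r=ray(d,C,u,v); return o+r*(z-o[2])/r[2]
def pts(d,C):
    z=d['depth']; v,u=np.mgrid[:z.shape[0],:z.shape[1]]
    k=np.linalg.inv(d['mtx'])@np.stack([u.ravel(),v.ravel(),np.ones(u.size)])
    p=np.stack([k[0],-k[1],-k[2]])*z.ravel()
    return (C[:3,:3]@p+C[:3,3:]).T.reshape(*z.shape,3)
def snap(n,f):
    s=get_state(); d=get_image(n); cv2.imwrite('pics/'+f,d['image']); C=cam2world(d,s)
    np.savez('pics/'+f[:-4]+'.npz',C=C,**d); return d,C,s
E
python3 - <<'E'
from h import *
for n in ('top','scene'):
    d,C,s=snap(n,n+'0.png'); print(n,[k for k in d],d['mtx'].round(1).tolist(),C.round(3).tolist())
s=get_state();print(s, grip_depth)
E
```

```text
top ['image', 'depth', 'mtx', 'view'] [[422.7, 0.0, 321.5], [0.0, 422.7, 195.8], [0.0, 0.0, 1.0]] [[-0.029, 0.988, -0.15, 0.359], [-0.999, -0.032, -0.017, 0.002], [-0.022, 0.15, 0.988, 1.017], [0.0, 0.0, 0.0, 1.0]]
scene ['image', 'depth', 'mtx', 'view'] [[380.4, 0.0, 320.8], [0.0, 380.4, 200.8], [0.0, 0.0, 1.0]] [[-0.536, 0.506, -0.675, -0.148], [-0.844, -0.339, 0.416, 0.419], [-0.019, 0.793, 0.609, 0.673], [0.0, 0.0, 0.0, 1.0]]
{'clock': 0.1, 'qpos': array([-1.42603813e+00,  2.76535903e-01,  1.50600525e+00, -1.66421099e-05,
        1.36073015e+00, -1.20970816e-01]), 'qd': array([-0.00186406, -0.00271792, -0.00523268,  0.00019813, -0.00059853,
        0.00037943]), 'effort': array([ 1.26511568e-03, -4.17702520e+01, -2.46405619e+01, -2.20563807e-04,
        5.79141531e-03,  9.59101492e-07]), 'position': array([ 0.15093769, -0.55433753,  0.23052437]), 'ee_rot': array([ 0.56140212,  0.42976567,  0.56225941, -0.42894462]), 'contact_force': array([0.90743274, 0.00310235, 0.33206932]), 'moment': array([0.01350758, 0.07031457, 0.02752957]), 'width': 0.08541095970889441} 0.0187
```

View pics/top0.png

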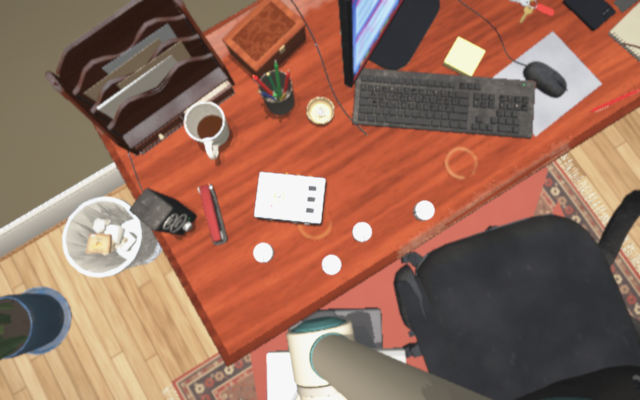

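View pics/scene0.png

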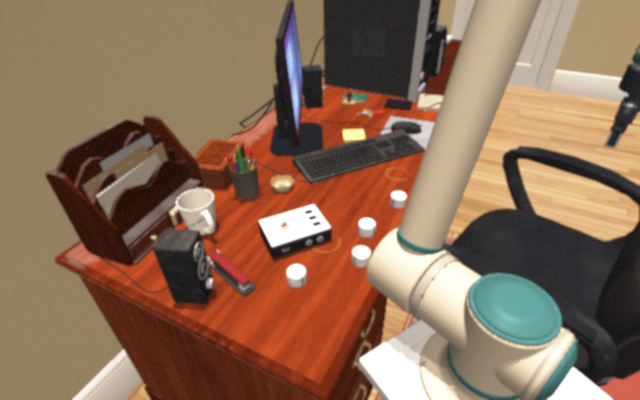

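Four knob-like things appear in the top view: A (263,253), B (332,265), C (362,232) and D (425,210). The amp is at (290,198) with its keys on the right, and the mug is at (207,122). I'll measure each one's distance from the base.

Run:
```python
from h import *
T=dict(np.load('pics/top0.npz')); S=dict(np.load('pics/scene0.npz'))
def tri(a,b):
    o1,r1=ray(T,T['C'],*a);o2,r2=ray(S,S['C'],*b)
    t=np.linalg.lstsq(np.stack([r1,-r2],1),o2-o1,rcond=None)[0]
    p,q=o1+r1*t[0],o2+r2*t[1]; return (p+q)/2,np.linalg.norm(p-q)
P=pts(T,T['C'])
# refine white tops
hsv=cv2.cvtColor(T['image'],cv2.COLOR_BGR2HSV)
m=((hsv[...,1]<60)&(hsv[...,2]>150)).astype(np.uint8)
n,l,st,ce=cv2.connectedComponentsWithStats(m)
sc={'A':(296,271),'B':(361,252),'C':(367,223),'D':(399,195)}
for k,g in dict(A=(263,253),B=(332,265),C=(362,232),D=(425,210)).items():
    i=l[g[1],g[0]]; c=ce[i]; w=P[l==i]; w=w[w[:,2]>-1]
    p=atz(T,T['C'],*c,.03)
    print(k,c.round(1),st[i][4],'depth med',np.median(w,0).round(4),'ray z=.03',p.round(4),'r',np.hypot(*p[:2]).round(4),'tri',tri(c,sc[k]))
i=l[185,285]; mm=(l==i)&(abs(P[...,2]-.048)<.012); q=P[mm]; print('amp',st[i],np.median(q,0))
v,u=np.nonzero(mm); xy=np.array([atz(T,T['C'],a,b,.048)[:2] for a,b in zip(u,v)],np.float32)
r=cv2.minAreaRect(xy); print(r, cv2.boxPoints(r).round(3).tolist())
img=T['image']
a=cv2.resize(img[160:285,235:450],None,fx=3.7,fy=3.7,interpolation=cv2.INTER_CUBIC); cv2.imwrite('pics/c1.png',a)
```

```text
A [262.7 252.4] 318 depth med [0.3811 0.1594 0.03  ] ray z=.03 [0.3808 0.1598 0.03  ] r 0.4129 tri (array([0.3814037 , 0.16148719, 0.02403514]), np.float64(0.0018132151846309693))
B [331.  264.4] 308 depth med [0.3491 0.0022 0.0302] ray z=.03 [0.3487 0.0022 0.03  ] r 0.3487 tri (array([0.34904939, 0.0026879 , 0.02334169]), np.float64(0.0013352989587180537))
C [361.6 231.5] 311 depth med [ 0.4217 -0.0715  0.0302] ray z=.03 [ 0.4222 -0.0714  0.03  ] r 0.4282 tri (array([ 0.42250055, -0.07167572,  0.02577011]), np.float64(0.00019806603584549175))
D [424.3 209.8] 310 depth med [ 0.468  -0.22    0.0304] ray z=.03 [ 0.4684 -0.2198  0.03  ] r 0.5174 tri (array([ 0.46861308, -0.22117211,  0.02539702]), np.float64(0.0008437411447673736))
amp [ 254  172   72   53 3045] [0.50557093 0.09426855 0.04845383]
((0.5062469244003296, 0.09364239126443863), (0.15704603493213654, 0.10818668454885483), 82.04248046875) [[0.44200000166893005, 0.023000000044703484], [0.5490000247955322, 0.00800000037997961], [0.5709999799728394, 0.164000004529953], [0.46399998664855957, 0.17900000512599945]]
```

View pics/c1.png

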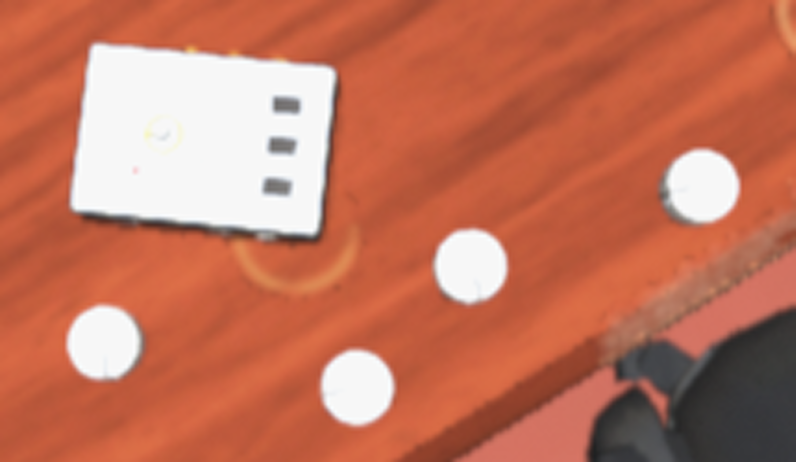

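The top view crop shows A, B, C and D at radii of 0.413, 0.349, 0.428 and 0.517 m. D, at pixel (424,210), is farthest from the base, so it is the knob meant. Its line points left in the image, roughly world +y. The shaft is at about (279,196) and the red dot at about (272,206). I'll plan the move above D.

```bash
cat >> h.py <<'E'
def plan(target,dh=0.0,n=8):
    """constant rows (translation only per row in tool axes at start) and yaw ccw dh"""
    s=get_state(); M=Rt(s); d=M.T@(np.array(target)-s['position'])
    # levelling: tool x -> straight down
    x=M[:,0]; ax=np.cross(x,[0,0,-1]); lev=M.T@ax
    print('pos',s['position'].round(4),'j',s['qpos'].round(3),'head z',np.arctan2(M[1,2],M[0,2]).round(4),'F',s['contact_force'].round(2),'Mz',s['moment'].round(3),'w',s['width'].round(4),'t',round(s['clock'],2))
    print('dp total units',(d/.12).round(4),'per row',(d/.12/n).round(4),'lev units',(lev/(np.pi/2)).round(4),'yaw/row',round(-dh/n/(np.pi/2),4))
E
python3 -c "
from h import *
print(Rt(get_state()).round(3)); plan([.455,-.22,.22],0)
d,C,s=snap('wrist','w0.png');print(d['mount'].round(3),d['mtx'])"
```

```text
[[-0.     0.965  0.263]
 [ 0.002  0.263 -0.965]
 [-1.     0.    -0.002]]Traceback (most recent call last):
  File "<string>", line 3, in <module>
    print(Rt(get_state()).round(3)); plan([.455,-.22,.22],0)
                                     ~~~~^^^^^^^^^^^^^^^^^^^
  File "h.py", line 27, in plan
    print('pos',s['position'].round(4),'j',s['qpos'].round(3),'head z',np.arctan2(M[1,2],M[0,2]).round(4),'F',s['contact_force'].round(2),'Mz',s['moment'].round(3),'w',s['width'].round(4),'t',round(s['clock'],2))
                                                                                                                                                                        ^^^^^^^^^^^^^^^^
AttributeError: 'float' object has no attribute 'round'
```

```bash
sed -i "s/s\['width'\].round(4)/round(float(s['width']),4)/" h.py
cat >> h.py <<'E'
def rows(target,dh,n=8):
    s=get_state(); M=Rt(s); d=(np.array(target)-s['position'])/n
    for i in range(n):
        Mi=R.from_rotvec([0,0,dh*i/n]).as_matrix()@M
        print((Mi.T@d/.12).round(3).tolist(), round(-dh/n/(np.pi/2),3))
E
python3 -c "
from h import *
plan([.44,-.22,.22],0); rows([.44,-.22,.20],1.40)
d,C,s=snap('wrist','w0.png');print(d['mount'].round(3),d['mtx'].round(1).tolist())"
```

```text
pos [ 0.1509 -0.5543  0.2305] j [-1.426  0.277  1.506 -0.     1.361 -0.121] head z -1.3051 F [0.91 0.   0.33] Mz [0.014 0.07  0.028] w 0.0854 t 0.1
dp total units [ 0.0917  3.056  -2.0556] per row [ 0.0115  0.382  -0.257 ] lev units [-0.     -0.0011 -0.0001] yaw/row 0.0
[0.032, 0.382, -0.257] -0.111
[0.032, 0.421, -0.186] -0.111
[0.032, 0.447, -0.11] -0.111
[0.032, 0.459, -0.031] -0.111
[0.032, 0.458, 0.05] -0.111
[0.032, 0.442, 0.129] -0.111
[0.032, 0.413, 0.204] -0.111
[0.031, 0.371, 0.272] -0.111
[[ 0.001  0.293 -0.956 -0.142]
 [ 0.001  0.956  0.293  0.075]
 [ 1.    -0.001  0.001  0.001]
 [ 0.     0.     0.     1.   ]] [[341.3, 0.0, 321.2], [0.0, 341.3, 198.8], [0.0, 0.0, 1.0]]
```

arm_command(series=[{"dp": [0.032, 0.382, -0.257], "angular": [-0.111, 0, 0], "gripper": 85}, {"dp": [0.032, 0.421, -0.186], "angular": [-0.111, 0, 0], "gripper": 85}, {"dp": [0.032, 0.447, -0.11], "angular": [-0.111, 0, 0], "gripper": 85}, {"dp": [0.032, 0.459, -0.031], "angular": [-0.111, 0, 0], "gripper": 85}, {"dp": [0.032, 0.458, 0.05], "angular": [-0.111, 0, 0], "gripper": 85}, {"dp": [0.032, 0.442, 0.129], "angular": [-0.111, 0, 0], "gripper": 85}, {"dp": [0.032, 0.413, 0.204], "angular": [-0.111, 0, 0], "gripper": 85}, {"dp": [0.031, 0.371, 0.272], "angular": [-0.111, 0, 0], "gripper": 85}])

```text
clock: 1.15
position: [0.4411, -0.2096, 0.1974]
ee_rot: [0.706, -0.045, 0.705, 0.045]
contact_force: [0.3, -1.3, 0.8]
width: 0.0846
```

```bash
python3 -c "
from h import *
plan([.4684,-.2198,.12],0); rows([.4684,-.2198,.12],0.1,4)"
```

```text
pos [ 0.4411 -0.2096  0.1974] j [-5.870e-01  1.680e-01  1.738e+00  1.000e-03  1.235e+00 -7.140e-01] head z 0.1269 F [ 0.28 -1.31  0.78] Mz [-0.033 -0.018  0.073] w 0.0846 t 1.15
dp total units [ 0.6452 -0.1135  0.2148] per row [ 0.0806 -0.0142  0.0269] lev units [-0.      0.0005 -0.0004] yaw/row 0.0
[0.161, -0.028, 0.054] -0.016
[0.161, -0.03, 0.053] -0.016
[0.161, -0.031, 0.052] -0.016
[0.161, -0.032, 0.051] -0.016
```

arm_command(series=[{"dp": [0.16, -0.028, 0.054], "angular": [0, 0, 0], "gripper": 85}, {"dp": [0.16, -0.028, 0.054], "angular": [0, 0, 0], "gripper": 85}, {"dp": [0.16, -0.028, 0.054], "angular": [0, 0, 0], "gripper": 85}, {"dp": [0.16, -0.028, 0.054], "angular": [0, 0, 0], "gripper": 85}, {"dp": [0, 0, 0], "angular": [0, 0, 0], "gripper": 85}, {"dp": [0, 0, 0], "angular": [0, 0, 0], "gripper": 85}, {"dp": [0, 0, 0], "angular": [0, 0, 0], "gripper": 85}, {"dp": [0, 0, 0], "angular": [0, 0, 0], "gripper": 85}])

```text
clock: 2.15
position: [0.4718, -0.2144, 0.1195]
ee_rot: [0.706, -0.048, 0.705, 0.049]
contact_force: [0.3, -0.0, 0.2]
width: 0.085
```

Run:
```python
from h import *
d,C,s=snap('wrist','w1.png')
hsv=cv2.cvtColor(d['image'],cv2.COLOR_BGR2HSV); P=pts(d,C)
m=((abs(P[...,2]-.03)<.004)&(hsv[...,1]<70)&(hsv[...,2]>120)).astype(np.uint8)
n,l,st,ce=cv2.connectedComponentsWithStats(m)
for i in range(1,n):
    if st[i][4]>300:
        print(st[i],ce[i],np.median(P[l==i],0).round(4),'top circle',atz(d,C,*ce[i],.03).round(4))
        v,u=np.nonzero(l==i); xy=np.array([atz(d,C,a,b,.03)[:2] for a,b in zip(u,v)],np.float32); print(cv2.minEnclosingCircle(xy))
plan([.468,-.2198,.004])
```

```text
[ 285  178   60   58 2599] [314.71104271 206.64255483] [ 0.4682 -0.2177  0.0291] top circle [ 0.4679 -0.2174  0.03  ]
((0.4680350422859192, -0.2176523506641388), 0.02171960100531578)
pos [ 0.4718 -0.2144  0.1195] j [-0.562  0.281  1.798  0.002  1.061 -0.701] head z 0.1376 F [-0.01 -0.47  0.99] Mz [ 0.045 -0.009  0.047] w 0.0851 t 2.2
dp total units [ 0.9624 -0.0408 -0.0394] per row [ 0.1203 -0.0051 -0.0049] lev units [ 0.      0.0013 -0.0006] yaw/row -0.0
```

View pics/w1.png

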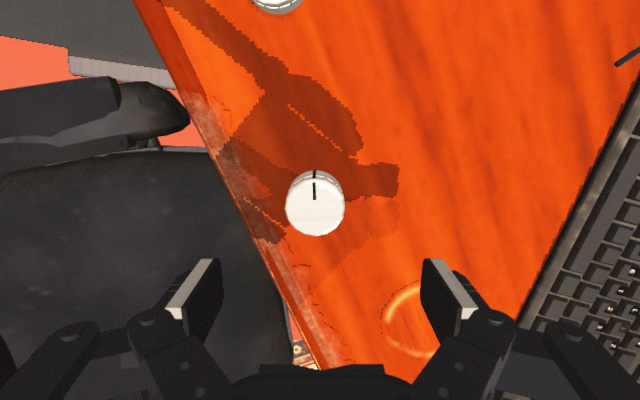

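The wrist view shows knob D centred at (315,206), with its line pointing up the image at (314,185). That puts the line about +π/2 from the jaw axis. Its top is at z≈0.029–0.030, radius 21.7 mm, which matches the description. Descending now.

arm_command(series=[{"dp": [0.15, -0.011, -0.018], "angular": [0, 0, 0], "gripper": 85}, {"dp": [0.15, -0.011, -0.017], "angular": [0, 0, 0], "gripper": 85}, {"dp": [0.15, 0, 0], "angular": [0, 0, 0], "gripper": 85}, {"dp": [0.15, 0, 0], "angular": [0, 0, 0], "gripper": 85}, {"dp": [0.15, 0, 0], "angular": [0, 0, 0], "gripper": 85}, {"dp": [0.15, 0, 0], "angular": [0, 0, 0], "gripper": 70}, {"dp": [0, 0, 0], "angular": [0, 0, 0], "gripper": 60}, {"dp": [0, 0, 0], "angular": [0, 0, 0], "gripper": 55}])

```text
clock: 3.2
position: [0.471, -0.2199, 0.013]
ee_rot: [0.709, -0.05, 0.702, 0.047]
contact_force: [0.4, -1.1, -0.2]
width: 0.055
```

```bash
python3 -c "
from h import *
plan([.468,-.2176,.004])"
```

```text
pos [ 0.471  -0.2199  0.013 ] j [-0.572  0.41   1.932  0.003  0.789 -0.711] head z 0.137 F [ 0.36 -1.13 -0.21] Mz [-0.042  0.017 -0.021] w 0.055 t 3.2
dp total units [ 0.075   0.0231 -0.0225] per row [ 0.0094  0.0029 -0.0028] lev units [-0.      0.0061  0.0035] yaw/row -0.0
```

arm_command(series=[{"dp": [0.03, 0.012, -0.012], "angular": [0, 0.006, 0.0035], "gripper": 55}, {"dp": [0.03, 0.01, -0.01], "angular": [0, 0, 0], "gripper": 52}, {"dp": [0, 0, 0], "angular": [0, 0, 0], "gripper": 48}, {"dp": [0, 0, 0], "angular": [0, 0, 0], "gripper": 40}, {"dp": [0, 0, 0], "angular": [0, 0, 0], "gripper": 38}, {"dp": [0, 0, 0], "angular": [0, 0, 0], "gripper": 36}, {"dp": [0, 0, 0], "angular": [0, 0, 0], "gripper": 36}, {"dp": [0, 0, 0], "angular": [0, 0, 0], "gripper": 36}], grip_force=40)

```text
clock: 4.2
position: [0.469, -0.2183, 0.0075]
ee_rot: [0.706, -0.049, 0.704, 0.048]
contact_force: [-0.0, -0.3, 0.1]
width: 0.0426
```

```bash
python3 -c "
from h import *
plan([.5097,.1184,.15]);snap('wrist','w2.png')"
```

```text
pos [ 0.469  -0.2183  0.0075] j [-0.57   0.418  1.936 -0.     0.783 -0.707] head z 0.1371 F [-0.05 -0.26  0.09] Mz [-0.023  0.071 -0.025] w 0.0426 t 4.2
dp total units [-1.1919  2.7304  0.7221] per row [-0.149   0.3413  0.0903] lev units [0.     0.0016 0.0015] yaw/row -0.0
```

View pics/w2.png

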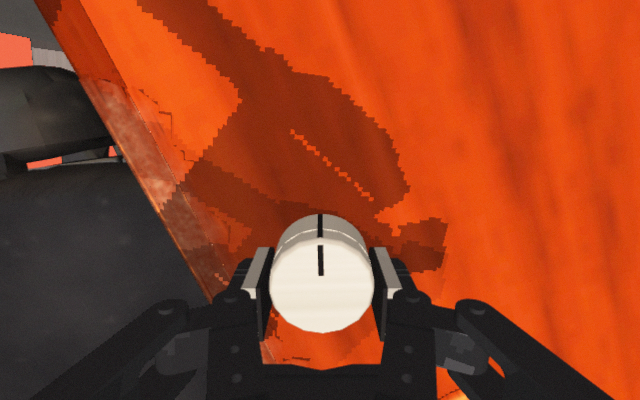

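Gripped: the knob is between the pads and its line is at (320,257), pointing up the image. Next I'll lift, carry it to just short of the shaft and look at the shaft from there.

Run:
```python
from h import *
d=dict(np.load('pics/w2.npz')); s=get_state(); C=d['C']
g=cv2.cvtColor(d['image'],cv2.COLOR_BGR2GRAY)[241:276,300:345]
v,u=np.nonzero(g<100); u=u+300; v=v+241
w=np.array([atz(d,C,a,b,.0295)[:2] for a,b in zip(u,v)])
c=w.mean(0); e=np.linalg.svd(w-c)[2][0]; e=e*np.sign(e[1])
print(len(u),'line heading',np.arctan2(e[1],e[0]),'head z',.1371,'center',c)
M=Rt(s);t=M.T@(np.append(c,.0295)-s['position']);print('line centroid in tool',t)
```

```text
144 line heading 1.7288468133246457 head z 0.1371 center [ 0.46705631 -0.20556924]
line centroid in tool [-0.02201703  0.01283169 -0.00017193]
```

arm_command(series=[{"dp": [-0.35, 0, 0], "angular": [0, 0, 0], "gripper": 36}, {"dp": [-0.45, 0, 0], "angular": [0, 0, 0], "gripper": 36}, {"dp": [-0.4, 0.15, 0.03], "angular": [0, 0, 0], "gripper": 36}, {"dp": [0, 0.42, 0.1], "angular": [0, 0, 0], "gripper": 36}, {"dp": [0, 0.42, 0.1], "angular": [0, 0, 0], "gripper": 36}, {"dp": [0, 0.42, 0.1], "angular": [0, 0, 0], "gripper": 36}, {"dp": [0, 0.4, 0.1], "angular": [0, 0, 0], "gripper": 36}, {"dp": [0, 0.33, 0.1], "angular": [0, 0, 0], "gripper": 36}])

```text
clock: 5.25
position: [0.4986, 0.0494, 0.1554]
ee_rot: [0.707, -0.046, 0.704, 0.045]
contact_force: [1.6, -0.1, -0.4]
width: 0.0424
```

arm_command(series=[{"dp": [0, 0, 0], "angular": [0, 0, 0], "gripper": 36}, {"dp": [0, 0, 0], "angular": [0, 0, 0], "gripper": 36}, {"dp": [0, 0, 0], "angular": [0, 0, 0], "gripper": 36}, {"dp": [0, 0, 0], "angular": [0, 0, 0], "gripper": 36}, {"dp": [0, 0, 0], "angular": [0, 0, 0], "gripper": 36}, {"dp": [0, 0, 0], "angular": [0, 0, 0], "gripper": 36}, {"dp": [0, 0, 0], "angular": [0, 0, 0], "gripper": 36}, {"dp": [0, 0, 0], "angular": [0, 0, 0], "gripper": 36}])

```text
clock: 6.25
position: [0.4979, 0.0484, 0.1547]
ee_rot: [0.707, -0.046, 0.704, 0.045]
contact_force: [0.1, -0.2, -0.6]
width: 0.0422
```

```bash
python3 -c "
from h import *
plan([.5097,.1184,.10]);snap('wrist','w3.png')"
```

```text
pos [0.4979 0.0484 0.1547] j [-0.041  0.22   1.785 -0.002  1.132 -0.17 ] head z 0.1293 F [ 0.09 -0.2  -0.58] Mz [-0.008  0.006 -0.006] w 0.0422 t 6.25
dp total units [0.4552 0.5667 0.1711] per row [0.0569 0.0708 0.0214] lev units [-0.      0.0022  0.0014] yaw/row -0.0
```

View pics/w3.png

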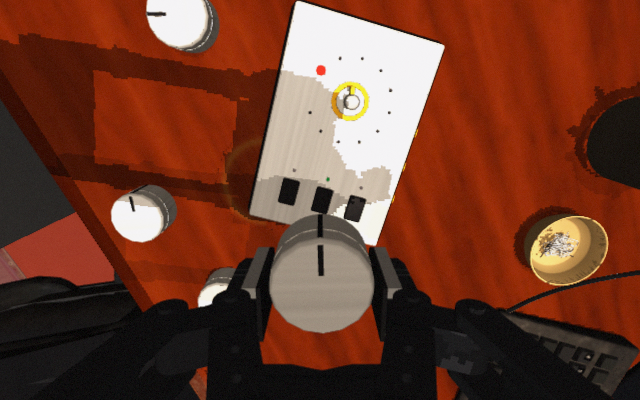

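The wrist view shows the shaft at (350,101) in its yellow ring, with the red dot at (320,70). A dark rib is just visible above the shaft at (350,91). I'll enlarge that area and measure it.

Run:
```python
from h import *
d=dict(np.load('pics/w3.npz')); C=d['C']
im=d['image'][55:150,295:410]; cv2.imwrite('pics/c2.png',cv2.resize(im,None,fx=6,fy=6,interpolation=cv2.INTER_NEAREST))
hsv=cv2.cvtColor(d['image'],cv2.COLOR_BGR2HSV)
P=pts(d,C)
red=(hsv[...,1]>150)&((hsv[...,0]<5)|(hsv[...,0]>175)); red[:55]=0;red[85:]=0;red[:,:305]=0;red[:,335:]=0
v,u=np.nonzero(red); D=atz(d,C,u.mean(),v.mean(),.048); print('dot',len(u),u.mean(),v.mean(),D.round(4))
yel=(hsv[...,1]>120)&(hsv[...,0]>18)&(hsv[...,0]<35); yel[:70]=0; yel[130:]=0; yel[:,:320]=0; yel[:,380:]=0
v,u=np.nonzero(yel); w=np.array([atz(d,C,a,b,.048)[:2] for a,b in zip(u,v)],np.float32); print('ring',cv2.minEnclosingCircle(w), w.mean(0))
z=P[80:125,325:375]; q=z[(z[...,2]>.06)&(z[...,2]<.075)]; print('tip',len(q),q.mean(0),q.max(0))
print('plate z',np.median(P[60:75,335:345,2]),'dots')
for uv in [(340,58),(362,58),(381,70),(391,90),(389,112),(378,131),(359,142),(338,141),(321,131),(310,112)]: pass
print('atan dot-ring',np.arctan2(*(D[:2]-cv2.minEnclosingCircle(w)[0])[::-1]))
```

```text
dot 68 320.3970588235294 69.94117647058823 [0.4864 0.1375 0.048 ]
ring ((0.5092296004295349, 0.11988455057144165), 0.013203653506934643) [0.5095526  0.12087337]
tip 216 [0.50924595 0.12072433 0.06541387] [0.51412678 0.12979582 0.06787206]
plate z 0.04729283830080179 dots
atan dot-ring 2.484772298316334
```

View pics/c2.png

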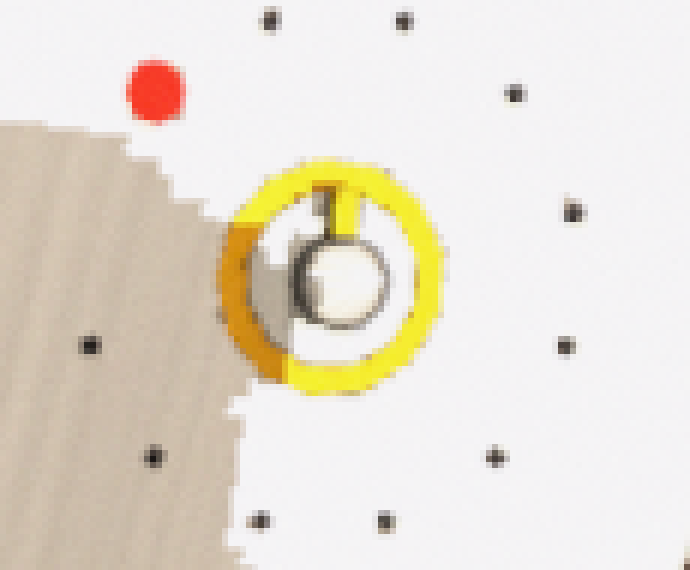

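Run:
```python
from h import *
d=dict(np.load('pics/w3.npz')); C=d['C']
t=atz(d,C,352.3,102,.067); print('tip',t)
for c in [(.5092,.1199),tuple(t[:2])]:
  for uv in [(352.5,87),(352.3,90)]:
    k=atz(d,C,*uv,.061); print(k.round(4),'key heading',np.arctan2(k[1]-c[1],k[0]-c[0]),np.hypot(k[1]-c[1],k[0]-c[0]))
# 10 dots of ring -> fit circle
g=cv2.cvtColor(d['image'],cv2.COLOR_BGR2GRAY); W=[]
for u,v in [(340,58),(362,58),(381,70),(391,90),(389,112),(378,131),(359,142),(338,141),(320,131),(310,112)]:
    p=g[v-4:v+5,u-4:u+5].astype(float); b=np.clip(150-p,0,None); 
    if b.sum()==0: print('none',u,v); continue
    yy,xx=np.mgrid[v-4:v+5,u-4:u+5]; W.append(atz(d,C,(b*xx).sum()/b.sum(),(b*yy).sum()/b.sum(),.048)[:2])
W=np.array(W); A=np.c_[2*W,np.ones(len(W))]; x=np.linalg.lstsq(A,(W**2).sum(1),rcond=None)[0]
print('circle',x[:2],np.sqrt(x[2]+x[0]**2+x[1]**2)); print('dot heading',np.arctan2(.1375-x[1],.4864-x[0]))
plan([*x[:2],.097]); rows([*x[:2],.097],0,1)
# pad sizes: knob top z in depth
```

```text
tip [0.50945296 0.11974984 0.067     ]
[0.5087 0.1291 0.061 ] key heading 1.629093323230586 0.009171904618387107
[0.5088 0.1272 0.061 ] key heading 1.621763305985318 0.00729637819282696
[0.5087 0.1291 0.061 ] key heading 1.6551975650054505 0.0093397332477252
[0.5088 0.1272 0.061 ] key heading 1.6545939240011343 0.0074632552694115315
circle [0.50913604 0.11979478] 0.028945897319412762
dot heading 2.4799569780706485
pos [0.4979 0.0484 0.1547] j [-0.041  0.22   1.785 -0.002  1.132 -0.17 ] head z 0.1294 F [ 0.26 -0.05 -0.39] Mz [-0.005  0.002  0.033] w 0.0424 t 6.3
dp total units [0.48   0.5788 0.1677] per row [0.06   0.0724 0.021 ] lev units [0.     0.0022 0.0014] yaw/row -0.0
[0.48, 0.579, 0.168] 0.0
```

arm_command(series=[{"dp": [0, 0.14, 0.04], "angular": [0, 0.002, 0.0015], "gripper": 36}, {"dp": [0, 0.15, 0.04], "angular": [0, 0, 0], "gripper": 36}, {"dp": [0, 0.15, 0.04], "angular": [0, 0, 0], "gripper": 36}, {"dp": [0, 0.14, 0.04], "angular": [0, 0, 0], "gripper": 36}, {"dp": [0.15, 0, 0], "angular": [0.07, 0, 0], "gripper": 36}, {"dp": [0.15, 0, 0], "angular": [0.066, 0, 0], "gripper": 36}, {"dp": [0.13, 0, 0], "angular": [0, 0, 0], "gripper": 36}, {"dp": [0, 0, 0], "angular": [0, 0, 0], "gripper": 36}])

```text
clock: 7.3
position: [0.5101, 0.1307, 0.1023]
ee_rot: [0.707, 0.033, 0.706, -0.03]
contact_force: [0.1, -0.0, -0.5]
width: 0.0426
```

Run:
```python
from h import *
for f in ('w2','w3'):
    d=dict(np.load('pics/%s.npz'%f)); m=np.eye(4)
    p=pts(d,d['mount']); 
    g=cv2.cvtColor(d['image'],cv2.COLOR_BGR2GRAY)
    top=(abs(p[...,2])<.03)&(abs(p[...,1])<.03)&(p[...,0]<-.012)&(p[...,0]>-.035)&(p[...,1]>-.03)
    x=np.median(p[top][:,0]); sel=top&(abs(p[...,0]-x)<.0015)&(abs(p[...,2])<.003); q=p[sel]
    print(f,'top x',x.round(4),'y range',q[:,1].min().round(4),q[:,1].max().round(4), q[:,1].mean())
    sel=top&(abs(p[...,0]-x)<.0015)&(abs(p[...,2])<.021); print(cv2.minEnclosingCircle(p[sel][:,1:].astype(np.float32)))
plan([.5092,.1198,.080]);
```

```text
w2 top x -0.0216 y range -0.0217 0.021 0.001106856412927663
((-0.0002542309230193496, -0.0008714753785170615), 0.02281307801604271)
w3 top x -0.0216 y range -0.0214 0.0211 0.0012665463369852833
((-0.0003745250578504056, -0.0010536023182794452), 0.02280472218990326)
pos [0.5101 0.1307 0.1023] j [0.116 0.31  1.806 0.005 1.024 0.203] head z -0.089 F [ 0.09 -0.05 -0.52] Mz [-0.048 -0.025  0.035] w 0.0426 t 7.3
dp total units [ 0.1852 -0.0918  0.0006] per row [ 0.0232 -0.0115  0.0001] lev units [ 0.      0.0012 -0.0028] yaw/row -0.0
```

arm_command(series=[{"dp": [0, -0.045, 0], "angular": [0, 0.001, -0.003], "gripper": 36}, {"dp": [0, -0.035, 0], "angular": [0, 0, 0], "gripper": 36}, {"dp": [0, 0, 0], "angular": [0, 0, 0], "gripper": 36}, {"dp": [0.05, 0, 0], "angular": [0, 0, 0], "gripper": 36}, {"dp": [0.05, 0, 0], "angular": [0, 0, 0], "gripper": 36}, {"dp": [0.03, 0, 0], "angular": [0, 0, 0], "gripper": 36}, {"dp": [0, 0, 0], "angular": [0, 0, 0], "gripper": 36}, {"dp": [0, 0, 0], "angular": [0, 0, 0], "gripper": 36}])

```text
clock: 8.3
position: [0.5107, 0.1211, 0.0874]
ee_rot: [0.708, 0.031, 0.705, -0.031]
contact_force: [-0.0, 0.0, -0.9]
width: 0.0425
```

```bash
python3 -c "
from h import *
plan([.5092,.1198,.075])"
```

```text
pos [0.5107 0.1211 0.0874] j [ 1.010e-01  3.240e-01  1.829e+00 -1.000e-03  9.860e-01  1.900e-01] head z -0.0889 F [-0.02  0.05 -0.89] Mz [-0.014  0.031 -0.011] w 0.0425 t 8.3
dp total units [ 0.1037 -0.012  -0.0115] per row [ 0.013  -0.0015 -0.0014] lev units [ 0.      0.0023 -0.0001] yaw/row -0.0
```

arm_command(series=[{"dp": [0, -0.012, -0.0115], "angular": [0, 0.002, 0], "gripper": 36}, {"dp": [0, 0, 0], "angular": [0, 0, 0], "gripper": 36}, {"dp": [0, 0, 0], "angular": [0, 0, 0], "gripper": 36}, {"dp": [0.03, 0, 0], "angular": [0, 0, 0], "gripper": 36}, {"dp": [0.03, 0, 0], "angular": [0, 0, 0], "gripper": 36}, {"dp": [0.03, 0, 0], "angular": [0, 0, 0], "gripper": 36}, {"dp": [0, 0, 0], "angular": [0, 0, 0], "gripper": 36}, {"dp": [0, 0, 0], "angular": [0, 0, 0], "gripper": 36}])

```text
clock: 9.3
position: [0.5092, 0.1198, 0.076]
ee_rot: [0.707, 0.031, 0.706, -0.031]
contact_force: [0.2, -0.1, -0.5]
width: 0.0425
```

```bash
python3 -c "
from h import *
plan([.5092,.1198,.075])"
```

```text
pos [0.5092 0.1198 0.076 ] j [0.098 0.336 1.845 0.    0.96  0.187] head z -0.0888 F [ 0.15 -0.1  -0.46] Mz [0.012 0.01  0.036] w 0.0425 t 9.3
dp total units [0.0082 0.0002 0.0003] per row [0.001 0.    0.   ] lev units [-0.      0.0003 -0.0001] yaw/row -0.0
```

Right on the axis. Lowering gently over the tip and watching the force.

arm_command(series=[{"dp": [0.012, 0, 0], "angular": [0, 0, 0], "gripper": 36}, {"dp": [0.012, 0, 0], "angular": [0, 0, 0], "gripper": 36}, {"dp": [0.012, 0, 0], "angular": [0, 0, 0], "gripper": 36}, {"dp": [0.01, 0, 0], "angular": [0, 0, 0], "gripper": 36}, {"dp": [0.01, 0, 0], "angular": [0, 0, 0], "gripper": 36}, {"dp": [0, 0, 0], "angular": [0, 0, 0], "gripper": 36}, {"dp": [0, 0, 0], "angular": [0, 0, 0], "gripper": 36}, {"dp": [0, 0, 0], "angular": [0, 0, 0], "gripper": 36}])

```text
clock: 10.3
position: [0.5092, 0.1199, 0.069]
ee_rot: [0.707, 0.032, 0.706, -0.031]
contact_force: [-0.2, 0.2, -1.0]
width: 0.0421
```

```bash
python3 -c "
from h import *
plan([.5092,.1198,.069])"
```

```text
pos [0.5092 0.1199 0.069 ] j [0.098 0.345 1.853 0.    0.943 0.187] head z -0.0889 F [-0.17  0.23 -0.98] Mz [-0.029  0.062 -0.019] w 0.0421 t 10.3
dp total units [-0.0003 -0.0005  0.0003] per row [-0.     -0.0001  0.    ] lev units [ 0.      0.0004 -0.0002] yaw/row -0.0
```

arm_command(series=[{"dp": [0.006, 0, 0], "angular": [0, 0, 0], "gripper": 36}, {"dp": [0, 0, 0], "angular": [0, 0, 0], "gripper": 36}, {"dp": [0.006, 0, 0], "angular": [0, 0, 0], "gripper": 36}, {"dp": [0, 0, 0], "angular": [0, 0, 0], "gripper": 36}, {"dp": [0, 0, 0], "angular": [0, 0, 0], "gripper": 36}, {"dp": [0, 0, 0], "angular": [0, 0, 0], "gripper": 36}, {"dp": [0, 0, 0], "angular": [0, 0, 0], "gripper": 36}, {"dp": [0, 0, 0], "angular": [0, 0, 0], "gripper": 36}])

```text
clock: 11.3
position: [0.5093, 0.1199, 0.068]
ee_rot: [0.707, 0.032, 0.706, -0.031]
contact_force: [-0.8, 0.8, 0.1]
width: 0.0421
```

```bash
python3 -c "
from h import *
plan([.5092,.1198,.069])"
```

```text
pos [0.5093 0.1199 0.068 ] j [0.098 0.346 1.855 0.    0.94  0.187] head z -0.0889 F [-0.76  0.76  0.13] Mz [-0.017  0.074 -0.057] w 0.0421 t 11.3
dp total units [-0.0086 -0.0011 -0.0011] per row [-0.0011 -0.0001 -0.0001] lev units [-0.      0.0008 -0.0003] yaw/row -0.0
```

arm_command(series=[{"dp": [0.006, 0, 0], "angular": [-0.019, 0, 0], "gripper": 36}, {"dp": [0.006, 0, 0], "angular": [-0.019, 0, 0], "gripper": 36}, {"dp": [0.006, 0, 0], "angular": [-0.019, 0, 0], "gripper": 36}, {"dp": [0.006, 0, 0], "angular": [-0.019, 0, 0], "gripper": 36}, {"dp": [0.006, 0, 0], "angular": [-0.019, 0, 0], "gripper": 36}, {"dp": [0.006, 0, 0], "angular": [-0.019, 0, 0], "gripper": 36}, {"dp": [0.006, 0, 0], "angular": [-0.019, 0, 0], "gripper": 36}, {"dp": [0.006, 0, 0], "angular": [-0.019, 0, 0], "gripper": 36}])

```text
clock: 12.3
position: [0.5096, 0.1201, 0.0616]
ee_rot: [0.705, -0.058, 0.704, 0.059]
contact_force: [-0.2, 1.1, 1.9]
width: 0.0423
```

```bash
python3 -c "
from h import *
plan([.5092,.1198,.069])"
```

```text
pos [0.5096 0.1201 0.0616] j [ 9.800e-02  3.540e-01  1.862e+00  1.000e-03  9.240e-01 -6.900e-02] head z 0.1662 F [-0.17  1.09  1.94] Mz [ 0.158  0.032 -0.049] w 0.0423 t 12.3
dp total units [-0.0617 -0.0022 -0.0035] per row [-0.0077 -0.0003 -0.0004] lev units [ 0.      0.001  -0.0004] yaw/row -0.0
```

It dropped from 0.068 to 0.0616, so the notch is over the key. Now pushing it home gently.

arm_command(series=[{"dp": [0.008, 0, 0], "angular": [0, 0, 0], "gripper": 36}, {"dp": [0.008, 0, 0], "angular": [0, 0, 0], "gripper": 36}, {"dp": [0.008, 0, 0], "angular": [0, 0, 0], "gripper": 36}, {"dp": [0.008, 0, 0], "angular": [0, 0, 0], "gripper": 36}, {"dp": [0.008, 0, 0], "angular": [0, 0, 0], "gripper": 36}, {"dp": [0.008, 0, 0], "angular": [0, 0, 0], "gripper": 36}, {"dp": [0.008, 0, 0], "angular": [0, 0, 0], "gripper": 36}, {"dp": [0.008, 0, 0], "angular": [0, 0, 0], "gripper": 36}])

```text
clock: 13.3
position: [0.5097, 0.1205, 0.0566]
ee_rot: [0.706, -0.058, 0.704, 0.059]
contact_force: [-1.8, 1.0, 9.3]
width: 0.0426
```

```bash
python3 -c "
from h import *
plan([.5092,.1198,.059])"
```

```text
pos [0.5097 0.1205 0.0566] j [ 9.900e-02  3.590e-01  1.869e+00  1.000e-03  9.110e-01 -6.900e-02] head z 0.1667 F [-1.82  1.03  9.33] Mz [0.045 0.446 0.011] w 0.0426 t 13.3
dp total units [-0.0196 -0.005  -0.0047] per row [-0.0025 -0.0006 -0.0006] lev units [ 0.      0.0019 -0.0005] yaw/row -0.0
```

Home against the washer: 9–10 N at z 0.0566, 10 mm or more below the key contact. I'll ease off the spring and turn anticlockwise most of the way.

arm_command(series=[{"dp": [-0.007, -0.002, -0.002], "angular": [0, 0, 0], "gripper": 36}, {"dp": [-0.004, -0.002, -0.002], "angular": [0, 0, 0], "gripper": 36}, {"dp": [0, 0, 0], "angular": [-0.06, 0, 0], "gripper": 36}, {"dp": [0, 0, 0], "angular": [-0.06, 0, 0], "gripper": 36}, {"dp": [0, 0, 0], "angular": [-0.06, 0, 0], "gripper": 36}, {"dp": [0, 0, 0], "angular": [-0.06, 0, 0], "gripper": 36}, {"dp": [0, 0, 0], "angular": [-0.06, 0, 0], "gripper": 36}, {"dp": [0, 0, 0], "angular": [-0.06, 0, 0], "gripper": 36}])

```text
clock: 14.3
position: [0.5095, 0.1208, 0.0584]
ee_rot: [0.66, -0.258, 0.657, 0.259]
contact_force: [-1.5, 1.6, 2.5]
width: 0.0426
```

arm_command(series=[{"dp": [0, 0, 0], "angular": [0, 0, 0], "gripper": 36}, {"dp": [0, 0, 0], "angular": [0, 0, 0], "gripper": 36}, {"dp": [0, 0, 0], "angular": [0, 0, 0], "gripper": 36}, {"dp": [0, 0, 0], "angular": [0, 0, 0], "gripper": 36}, {"dp": [0, 0, 0], "angular": [0, 0, 0], "gripper": 36}, {"dp": [0, 0, 0], "angular": [0, 0, 0], "gripper": 36}, {"dp": [0, 0, 0], "angular": [0, 0, 0], "gripper": 36}, {"dp": [0, 0, 0], "angular": [0, 0, 0], "gripper": 36}])

```text
clock: 15.3
position: [0.5095, 0.1207, 0.0584]
ee_rot: [0.66, -0.257, 0.657, 0.258]
contact_force: [-0.2, 0.6, 2.7]
width: 0.0426
```

Run:
```python
from h import *
plan([.5092,.1198,.058])
d,C,s=snap('wrist','w4.png')
cv2.imwrite('pics/c4.png',cv2.resize(d['image'][150:370,200:440],None,fx=2.5,fy=2.5))
```

```text
pos [0.5095 0.1207 0.0584] j [ 0.098  0.357  1.868  0.003  0.914 -0.649] head z 0.745 F [-0.16  0.64  2.66] Mz [ 0.207  0.177 -0.009] w 0.0426 t 15.3
dp total units [ 0.0031 -0.0039 -0.0071] per row [ 0.0004 -0.0005 -0.0009] lev units [0.     0.0029 0.0001] yaw/row -0.0
```

View pics/c4.png

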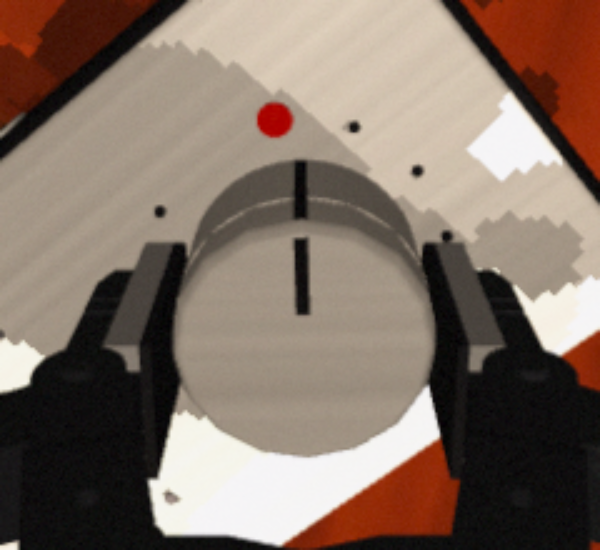

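The knob sits low with its line at crop (301,275), still square to the jaws. The red dot is at (275,120), so there's a little more to turn. Measuring the difference.

```bash
cat >> h.py <<'E'
def lineang(d,C,box,zt,near):
    u0,v0,u1,v1=box; g=cv2.cvtColor(d['image'],cv2.COLOR_BGR2GRAY)[v0:v1,u0:u1]
    v,u=np.nonzero(g<60); u=u+u0; v=v+v0
    w=np.array([atz(d,C,a,b,zt)[:2] for a,b in zip(u,v)]); c=w.mean(0); e=np.linalg.svd(w-c)[2][0]
    if np.dot(e,[np.cos(near),np.sin(near)])<0: e=-e
    o=np.array([.5092,.1198]); return np.arctan2(e[1],e[0]), c, np.arctan2(*(c-o)[::-1]), len(u)
def dot(d,C):
    im=d['image'].astype(int); m=((im[...,2]>110)&(im[...,1]<35)&(im[...,0]<35)).astype(np.uint8)
    P=pts(d,C); m&=(abs(P[...,2]-.048)<.006).astype(np.uint8)
    n,l,st,ce=cv2.connectedComponentsWithStats(m); out=[]
    for i in range(1,n):
        p=atz(d,C,*ce[i],.048); r=np.hypot(p[0]-.5092,p[1]-.1198)
        if st[i][4]>15 and .02<r<.04: out.append((ce[i].round(1),st[i][4],p.round(4),np.arctan2(p[1]-.1198,p[0]-.5092)))
    return out
E
python3 - <<'E'
from h import *
d=dict(np.load('pics/w4.npz'));C=d['C']
print(lineang(d,C,(313,246,328,277),.081,2.4)); print(dot(d,C))
E
```

```text
(np.float64(2.348712869003776), array([0.5003796 , 0.12972802]), np.float64(2.29718520868346), 144)
[(array([309.3, 197.7]), np.int32(137), array([0.4863, 0.1376, 0.048 ]), np.float64(2.4815877951265835))]
```

arm_command(series=[{"dp": [0, -0.003, -0.005], "angular": [-0.03, 0.002, 0], "gripper": 36}, {"dp": [0, 0, 0], "angular": [-0.03, 0, 0], "gripper": 36}, {"dp": [0, 0, 0], "angular": [-0.022, 0, 0], "gripper": 36}, {"dp": [0, 0, 0], "angular": [0, 0, 0], "gripper": 36}, {"dp": [0, 0, 0], "angular": [0, 0, 0], "gripper": 36}, {"dp": [0, 0, 0], "angular": [0, 0, 0], "gripper": 36}, {"dp": [0, 0, 0], "angular": [0, 0, 0], "gripper": 36}, {"dp": [0, 0, 0], "angular": [0, 0, 0], "gripper": 36}])

```text
clock: 16.35
position: [0.5095, 0.1208, 0.0584]
ee_rot: [0.641, -0.299, 0.639, 0.3]
contact_force: [-0.5, 0.9, 3.5]
width: 0.0423
```

Run:
```python
from h import *
plan([.5092,.1198,.058])
d,C,s=snap('wrist','w5.png')
print(lineang(d,C,(313,246,328,277),.081,2.4)); print(dot(d,C))
```

```text
pos [0.5095 0.1208 0.0584] j [ 0.098  0.358  1.866  0.003  0.916 -0.78 ] head z 0.8761 F [-0.46  0.88  3.45] Mz [ 0.235  0.093 -0.023] w 0.0423 t 16.35
dp total units [ 0.0029 -0.0032 -0.0078] per row [ 0.0004 -0.0004 -0.001 ] lev units [-0.      0.0018 -0.0002] yaw/row -0.0
(np.float64(2.4674595109230086), array([0.49908389, 0.12857153]), np.float64(2.4272627234199025), 139)
[(array([317.3, 196.8]), np.int32(136), array([0.4863, 0.1375, 0.048 ]), np.float64(2.483137509640722))]
```

arm_command(series=[{"dp": [0, 0, 0], "angular": [-0.007, 0, 0], "gripper": 36}, {"dp": [0, 0, 0], "angular": [0, 0, 0], "gripper": 36}, {"dp": [0, 0, 0], "angular": [0, 0, 0], "gripper": 48}, {"dp": [0, 0, 0], "angular": [0, 0, 0], "gripper": 55}, {"dp": [0, 0, 0], "angular": [0, 0, 0], "gripper": 62}, {"dp": [0, 0, 0], "angular": [0, 0, 0], "gripper": 65}, {"dp": [0, 0, 0], "angular": [0, 0, 0], "gripper": 65}, {"dp": [0, 0, 0], "angular": [0, 0, 0], "gripper": 65}])

```text
clock: 17.4
position: [0.5094, 0.1198, 0.0574]
ee_rot: [0.639, -0.304, 0.638, 0.304]
contact_force: [0.0, -0.1, -1.3]
width: 0.0651
```

arm_command(series=[{"dp": [-0.1, 0, 0], "angular": [0, 0, 0], "gripper": 65}, {"dp": [-0.15, 0, 0], "angular": [0, 0, 0], "gripper": 65}, {"dp": [-0.2, 0, 0], "angular": [0, 0, 0], "gripper": 65}, {"dp": [-0.2, 0, 0], "angular": [0, 0, 0], "gripper": 65}, {"dp": [-0.1, 0, 0], "angular": [0, 0, 0], "gripper": 65}, {"dp": [0, 0, 0], "angular": [0, 0, 0], "gripper": 65}, {"dp": [0, 0, 0], "angular": [0, 0, 0], "gripper": 65}, {"dp": [0, 0, 0], "angular": [0, 0, 0], "gripper": 65}])

```text
clock: 18.4
position: [0.5088, 0.1198, 0.1521]
ee_rot: [0.639, -0.304, 0.638, 0.304]
contact_force: [-0.7, 0.0, -0.3]
width: 0.0649
```

Run:
```python
from h import *
plan([.5092,.1198,.058])
d,C,s=snap('wrist','w6.png'); P=pts(d,C)
print(dot(d,C))
g=(abs(P[...,2]-.081)<.005)&(np.hypot(P[...,0]-.5092,P[...,1]-.1198)<.028)
v,u=np.nonzero(g); print(u.min(),u.max(),v.min(),v.max(),np.median(P[g],0))
cv2.imwrite('pics/c6.png',cv2.resize(d['image'][max(0,v.min()-60):v.max()+40,max(0,u.min()-50):u.max()+50],None,fx=3,fy=3)); print(v.min()-60,u.min()-50)
```

```text
pos [0.5088 0.1198 0.1521] j [ 9.800e-02  2.560e-01  1.742e+00  1.000e-03  1.143e+00 -7.910e-01] head z 0.8888 F [-0.75  0.04 -0.28] Mz [-0.015  0.041  0.012] w 0.0649 t 18.4
dp total units [ 0.7838 -0.0023  0.0017] per row [ 0.098  -0.0003  0.0002] lev units [-0.      0.0006  0.0001] yaw/row -0.0
[(array([320.7, 159.6]), np.int32(47), array([0.4863, 0.1375, 0.048 ]), np.float64(2.4838517187667106))]
291 355 178 240 [0.50854627 0.12146208 0.08012685]
118 241
```

View pics/c6.png

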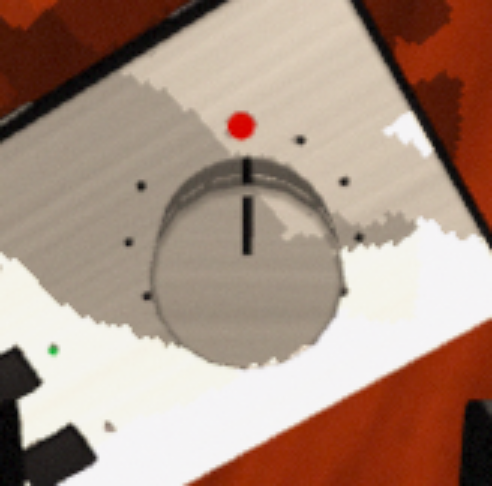

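The knob is seated and free. Its line is at crop (247,225) and the red dot at (241,126), so they nearly line up. I'll check the angle, the height and the mug.

Run:
```python
from h import *
d=dict(np.load('pics/w6.npz'));C=d['C'];P=pts(d,C)
print(lineang(d,C,(316,184,330,204),.081,2.4))
g=(abs(P[...,2]-.081)<.0025)&(np.hypot(P[...,0]-.5092,P[...,1]-.1198)<.03)
v,u=np.nonzero(g);print('knob top circle',cv2.minEnclosingCircle(P[g][:,:2].astype(np.float32)),'z',np.median(P[g][:,2]),'plate',np.median(P[165:172,300:312,2]))
for n in ('top','scene'): snap(n,n+'1.png')
a,b=cv2.imread('pics/top0.png'),cv2.imread('pics/top1.png')
df=cv2.absdiff(a,b)[95:165,175:235].max(2); print('mug diff px>60:',(df>60).sum())
a,b=cv2.imread('pics/scene0.png'),cv2.imread('pics/scene1.png')
df=cv2.absdiff(a,b)[185:240,165:220].max(2); print('mug diff scene:',(df>60).sum())
```

```text
(np.float64(2.451351678623736), array([0.49931562, 0.12882132]), np.float64(2.4018133497835343), 55)
knob top circle ((0.5094199776649475, 0.12070708721876144), 0.021658992394804955) z 0.08016705087842566 plate 0.04719231677882707
mug diff px>60: 2557
mug diff scene: 0
```

```bash
python3 -c "
from rig import *
print(sign_off())"
```

```text
the job is handed in; nothing more can be done
None
```

The volume knob is back on its shaft, pushed fully home and turned down to the red dot. I handed the job in at about 18.5 s of the 58 s allowed, with the gripper open and clear of everything.

- **Which knob:** of the four look-alikes I took the one farthest from the base, 0.517 m away.
- **Fitting:** I rested the knob on the key at about 1 N and turned it anticlockwise with a light push until the notch dropped over the key. I then pressed it onto the washer, peaking at about 10 N, and turned it to the dot.
- **Height check:** the knob's top measures 33.0 mm above the plate, which is exactly the fully home height.
- **Angle check:** while I held the knob, its line read within about 0.015 rad of the dot. After release it read 2.45–2.47 rad against 2.48 for the dot. That leaves 0.02–0.03 rad (1–2°), partly measurement noise, so I left it.
- **Mug check:** the before and after pictures from the scene camera show no change around the mug. The same comparison from the top camera did differ. I put that down to the arm now covering the mug, but I did not view that picture to confirm.

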